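# Put the test-tile tray away in the drying box

### The job

Put the loose tray of test tiles away in the empty bay of the drying box: turn it end for end so that its handle will stay outside, and push it in between the guide rails, the tray itself swinging the sprung dust flap open, until it is fully home against the stop inside and the flap has closed behind it over the handle. Carry the tray level so that both tiles stay in it, do not push the flap with the gripper, and leave the other things on the table where they are.

Things in the scene. Friction and masses are not known exactly. Their poses are not given: they have to be found in the camera images.
- dry_box: Fixed plywood drying box, clear roof, 220 mm wide, 206 deep, 130 high, two bays side by side. Origin: on the table, middle of the EMPTY bay's mouth, in the front face. x points into the bay (push direction; roughly world +y), y to the other bay (centre line at y = 100 mm; a like tray is fixed in it, handle sticking out 59 mm), z up. No floor: trays slide on the table.
- rail_entry (a point): Point on the empty bay's centre line, 60 mm in front of the face, 12 mm up (axes as the box's), where the parallel part of its two aluminium guide rails begins; they are 16 mm high, 8 mm thick, 64 mm apart inside (tray 60 mm), and run on to the stop. Before it their ends flare out over 26 mm, to about 86 mm apart.
- box_mouth (a point): Middle of the empty bay's mouth, in the front face, 12 mm above the table; axes as the box's. The mouth is 64 mm wide and 66 mm high and is shut by the flap.
- box_home (a point): Where the tray's centre (point tray_center) is when fully home, its nose against the wooden stop in the bay: 116 mm behind the front face on the centre line, 12 mm up; axes as the box's. The stop's face is at 186 mm; the outer face of the tray's end plate is then 59 mm in front of the face.
- tray_center (a point): Loose wooden tray, about 0.28 kg. Centre of its body, 12 mm above its underside. Body 120 mm long (x), 60 wide (y), 24 high, walls 5; can be gripped across its width. x points to the nose, a block 44 mm wide, 24 high, ending 70 mm from the centre; the handle is on the -x end. z up. Centre of mass about 8 mm towards the handle. Starts wrong way round, handle roughly towards the box.
- tray_end (a point): Centre of the upright plate at the handle's end, 172 mm from the tray's centre towards -x, 18 mm above the underside; axes as the tray's. Plate 34 mm wide, 6 thick, from 2 to 34 mm above the underside; a push on its outer face drives the tray. From body to plate the handle is a flat bar 14 mm wide, 6 to 14 mm above the underside.
- flap (a joint): Hinge of the aluminium dust flap in the empty bay's mouth, rad: 0 shut (upright), up to 1.4 inwards. Hinge 66 mm up; flap 62 mm wide, down to 5 mm above the table, with a central notch 26 mm wide, to 23 mm up, for the tray's handle. A light spring (under 1 N) shuts it. It rides on the tray's walls at about 0.8 and drops shut once the body's rear is some 45 mm inside.
- tile_a_center (a point): Centre of a loose square terracotta tile, 42 x 40 x 8 mm, 30 g, lying flat in the tray's nose-side compartment.
- tile_b_center (a point): Centre of a like tile in the tray's handle-side compartment.
- jar: Jar with red lid, 66 mm wide, 75 mm high; origin under its centre. Bystander.
- brush_cup: Green glass cup, 72 mm wide, 85 mm high, with two brushes up to 175 mm; origin under its centre. Bystander.
- jar_lid: Flat dark jar lid, 70 mm wide, 10 mm high; origin under its centre. Bystander.
- cutter: Steel ring cutter, 44 mm wide, 18 mm high; origin under its centre. Bystander.
- rib: Flat wooden rib, 70 x 36 x 7 mm; origin under its centre. Bystander.
- bowl: White bowl, 130 mm wide, 55 mm high; origin under its centre. Bystander.
Things that resemble listed ones, but are neither listed nor needed, are in the scene too. Leave any blue, green or purple look-alike of the part that bears tile_b_center alone.

How it is judged (in metres and radians):
On the way, in this order (a step that is already met when the one before it is completed fails the run):
1. the tray is turned end for end: its nose points towards the empty bay's mouth (x of box_mouth in the frame of tray_center between 0.06 and 0.6 m and y of box_mouth in the frame of tray_center between -0.06 and 0.06 m), for 0.1 s.
2. the tray, entering between the rails, holds the flap open (value of joint flap above 0.5 rad and x of tray_center in the frame of dry_box between -0.05 and 0.09 m), for 0.1 s.
At the end, for the whole second after the job is handed in: The tray is fully home in the empty bay, level on the table, nose inwards (its centre at most 8 mm short of home and within 6 mm of the bay's centre line), its handle outside, at rest; the flap is shut behind it (below 0.08 rad); both tiles lie in the tray (x of tray_center in the frame of dry_box between 0.108 and 0.122 m and y of tray_center in the frame of dry_box between -0.006 and 0.006 m and x of tray_end in the frame of dry_box between -0.066 and -0.048 m and angle between tray_center's own z axis and vertical below 0.06 rad and value of joint flap below 0.08 rad and linear speed of tray below 0.01 m/s and x of tile_a_center in the frame of tray_center between -0.058 and 0.058 m and y of tile_a_center in the frame of tray_center between -0.03 and 0.03 m and z of tile_a_center in the frame of tray_center between -0.015 and 0.012 m and x of tile_b_center in the frame of tray_center between -0.058 and 0.058 m and y of tile_b_center in the frame of tray_center between -0.03 and 0.03 m and z of tile_b_center in the frame of tray_center between -0.015 and 0.012 m); the robot touches nothing.
It fails at once if the gripper or the arm pushes the flap itself (more than 1 N) (contact force between flap and the arm above 1 N or contact force between flap and the fingers above 1 N).
It fails at once if the tray is tipped by more than 0.4 rad (angle between tray_center's own z axis and vertical above 0.4 rad).
It fails at once if a bystander is moved by more than 40 mm (distance of any of jar, brush_cup, jar_lid, cutter, rib, bowl from where it was at the start of the episode above 0.04 m).
It also fails if it takes over 58 s, if anything falls off the work surface, if the arm or the gripper's body presses on something with over 40 N, if the wrist force passes 120 N, or if a joint passes its speed limit or range.

### The arm

A 6-joint arm with a two-finger parallel gripper is mounted at the origin on the work surface. World frame = base frame: x ahead of the robot, y to its left, z up, the work surface at z = 0. Lengths are in mm, angles in rad, forces in N, time in s.
With the tool pointing down it reaches from about 275 to 825 mm from the base axis. Payload 4.9 kg.
Tool frame: the origin (TCP) lies on the centre line of the jaws, within the pads' length; the fingertips stand arm.tips_ahead ahead of it and the grasp point (between the pads) lies 3 mm ahead of it (arm.tips_ahead is the distance from the TCP to the fingertips, in mm); z points along the fingers, y is the line along which they close (so a half turn about z gives the same grasp; the last joint's range is limited). The gripper opens to 85 mm and grips with 20 to 120 N. Pads are 22 mm wide; open, the fingers measure 114 mm over their backs; the gripper's body (76 mm by 85 mm) begins 54 mm behind the grasp point. The pads swing forward as they close: fully open they stand 13 mm farther back than shut.
Start: joints at [-0.134, 0.326, -0.193, 1.052, 0, 1.437], TCP at [550.017, 0.009, 253.281] pointing down, gripper open.
Joint ranges: [-2.65, 2.65], [-0.97, 1.79], [-1.3, 1.35], [-1.93, 2.1], [-1.47, 1.37], [-3.14, 3.14]. Speed limits (rad/s): [2.57, 2.57, 3.14, 3.14, 3.14, 3.14].

### API

Orientations are given as a unit quaternion [x, y, z, w].
In Python, from plant import arm gives the robot as it stands.
- The arm moves only by the shell command python3 -m jog 'ROWS' [OPENING] [FORCE]. ROWS is JSON, a list of rows, each a list of 2 entries, a list of its own where there are three numbers: the shift along the tool's x, y, z in units of 0.12 m (1.0 is 0.12 m), then the turn about the tool's z in units of 120 degrees (1.0 is 120 degrees). A call has 1 to 5 rows; each row is the pose to reach, as a shift and turn from the pose commanded when the call began, along the tool's axes at that moment; what a row does not reach only later rows make up. A row lasts 1/12 s, in which the tool goes at most 41.7 mm and 7.16 degrees, less where a joint would pass 70% of its speed; a pose out of reach is approached as far as the arm can. A call with a number of a shift or a turn outside -1 to 1 is refused whole. A call with a gripper value outside its range is refused whole. OPENING is the opening, from 0 (shut) to 1 (fully open), set as the call begins (- or left out, the last holds). The fingers move at their own pace and stop on an object; FORCE is the grip in N (left out, the last holds). Time passes only in rows, so rows that repeat a pose let the fingers close. It gives the time, the measured TCP pose, the force, the opening and the grip force at its end, in the units of the state.
- arm.state(): the state, without advancing time (a new reading comes with each control period).
- arm.camera(name): name is "scene" or "side" or "wrist"; returns (picture, depth): 400x640x3 uint8, red, green, blue; 400x640 float32, mm along the optical axis (not along the pixel's ray), 0 where there is no reading.
- arm.camera_model(name): a dict with "camera_matrix" (3x3 intrinsics, pixels), "k1" (the pictures are not rectified: a ray, as slopes to the right and down, at radius r is drawn at 1 + k1 r^2 times it, then the intrinsics apply), "position" and "rotation" of the camera in the world; the wrist camera has in their place "mount" (4x4, takes a point from camera to tool coordinates, whose origin is the TCP and whose axes are the flange's). Camera axes: x right, y down, z forward; pixel columns grow to the right and rows downward; lengths in mm; the calibration is good to about 2 mm. A picture is of the moment at which its call begins: read the wrist's pose just before it. camera_model takes no time and is no camera call.
- arm.sign_off(): hands the job in; it is judged then, once.
Trained networks look in the newest picture that a camera, given by its name, has taken for a name from the list of things; names that differ only in an ending like _2 or _b are one class to them, and where a whole thing is asked for, a point or a joint stands for the part that bears it (a point fixed in the world has none). Each returns a list of dicts, best first, with "conf" (0 to 1); they miss things now and then, are a little off and sometimes report something else, mostly with a low value. They report only what shows in the picture. A call takes as long as a camera call. They do not tell look-alikes from the thing itself.
- arm.boxes_of(camera, name): "xy" ([column, row] in pixels, amid what is visible of it).
- arm.pinpoint(camera, name): "xy" ([column, row] in pixels: a listed point, or the origin of a listed thing).
The state is a dict: "time_s": time; "joints": joint angles; "qd": joint speeds; "tau": joint torques, N m; "ee_pos": TCP position; "tool_rot": TCP orientation; "force": force on the tool from outside, world axes, zero at the start; "torque": the same for the moment, N m; "gripper_width": opening from 0.0 (shut) to 1.0 (fully open); "grip_force": force on a finger pad.
Only numpy, scipy, OpenCV 4.12 (cv2) and the standard library are available. Lean on these libraries where they do the work, as an engineer would, in place of code of your own. Each camera call takes 0.05 s, during which the arm holds its last target. There are 200 camera calls.

## Working session

There is one attempt and no reset: what is moved stays moved. The work goes in short steps, Python scripts to look and compute and a shell command to move; the robot and the scene stay as the last step left them, time stands still between calls to the robot, and variables do not carry over. Pictures are saved under pics/ and viewed, at most 10 in all, crops included, and the job is handed in when it is done.

```bash
ls; mkdir -p pics
cat > h.py <<'E'
import numpy as np, cv2
from plant import arm
from scipy.spatial.transform import Rotation as R
def pose(cam):
    m=arm.camera_model(cam)
    if 'mount' in m:
        s=arm.state(); T=np.eye(4); T[:3,:3]=R.from_quat(s['tool_rot']).as_matrix(); T[:3,3]=s['ee_pos']
        T=T@np.array(m['mount'])
    else:
        T=np.eye(4); r=np.array(m['rotation']); T[:3,:3]=r if r.shape==(3,3) else R.from_quat(r).as_matrix(); T[:3,3]=m['position']
    return m,T
def ray(m,xy):
    K=np.array(m['camera_matrix'],float)
    return cv2.undistortPoints(np.array([[xy]],float),K,np.array([m['k1'],0,0,0,0.]))[0,0] if 0 else _und(K,m['k1'],xy)
def _und(K,k1,xy):
    d=np.array([(xy[0]-K[0,2])/K[0,0],(xy[1]-K[1,2])/K[1,1]]); u=d.copy()
    for _ in range(20): u=d/(1+k1*(u@u))
    return u
def atz(m,T,xy,z):
    u=ray(m,xy); d=T[:3,:3]@np.array([u[0],u[1],1]); o=T[:3,3]
    return o+d*(z-o[2])/d[2]
def shot(cam,fn=None):
    m,T=pose(cam); im,dp=arm.camera(cam)
    if fn: cv2.imwrite('pics/'+fn,cv2.cvtColor(im,cv2.COLOR_RGB2BGR))
    return m,T,im,dp
E
python3 - <<'E'
from h import *
print(arm.state(), arm.tips_ahead)
for c in ['scene','side','wrist']:
    m,T,im,dp=shot(c,c+'0.png'); print(c,T.round(2).tolist())
    for n,z in [('tray_center',12),('tray_end',18),('box_mouth',12),('rail_entry',12),('box_home',12),('dry_box',0),('tile_a_center',8),('jar',0),('brush_cup',0),('jar_lid',0),('cutter',0),('rib',0),('bowl',0)]:
        for d in arm.pinpoint(c,n)[:3]:
            print(n,round(d['conf'],2),np.round(d['xy']),atz(m,T,d['xy'],z)[:2].round())
E
```

```text
pics
{'time_s': 0.0, 'joints': array([-1.34210510e-01,  3.26946401e-01, -1.93602765e-01,  1.05195467e+00,
       -3.07727032e-05,  1.43662868e+00]), 'qd': array([-1.86249058e-03, -1.67443747e-03, -7.40297722e-05, -1.78662339e-03,
       -1.07838647e-03,  1.04818402e-03]), 'tau': array([-1.24197268e-03, -4.43398941e+01,  2.62443137e+01,  1.56443648e-02,
       -1.97191571e-04, -6.55614656e-06]), 'ee_pos': array([5.49462757e+02, 6.94670407e-02, 2.52493236e+02]), 'tool_rot': array([ 7.07121669e-01,  7.07091378e-01, -5.29738715e-04, -6.69707398e-04]), 'force': array([-0.29675976, -0.66332348,  0.49808475]), 'torque': array([-0.00052473, -0.04689552, -0.02756292]), 'grip_force': 0.0, 'gripper_width': 1.0008747959046898} 22.0
scene [[0.01, 0.86, -0.5, 1066.77], [1.0, -0.0, 0.02, -21.77], [0.01, -0.5, -0.86, 968.91], [0.0, 0.0, 0.0, 1.0]]
tray_center 0.89 [271. 207.] [ 518. -167.]
tray_center 0.72 [397. 232.] [600. 188.]
tray_end 0.69 [324. 222.] [570. -16.]
box_mouth 0.72 [413. 228.] [588. 236.]
rail_entry 0.71 [396. 232.] [599. 186.]
rail_entry 0.61 [283. 206.] [ 515. -132.]
box_home 0.71
[... 1007 characters left out ...]
391. -28.]
rib 0.41 [328. 162.] [602. 215.]
bowl 0.75 [269. 386.] [ 370. -355.]
wrist [[1.0, 0.0, 0.0, 549.22], [0.0, -0.95, -0.31, 78.17], [0.0, 0.31, -0.95, 373.13], [0.0, 0.0, 0.0, 1.0]]
tray_center 0.96 [293. 281.] [ 510. -169.]
tray_end 0.58 [334. 174.] [567.  -6.]
box_home 0.59 [301. 262.] [ 522. -137.]
tile_a_center 0.69 [427. 317.] [ 718. -238.]
tile_a_center 0.68 [285. 296.] [ 496. -198.]
tile_a_center 0.52 [299. 262.] [ 519. -141.]
jar 0.96 [473. 197.] [762. -42.]
brush_cup 0.82 [428. 319.] [ 725. -250.]
jar_lid 0.9 [498.  90.] [769.  97.]
jar_lid 0.48 [205. 186.] [392. -26.]
jar_lid 0.28 [300. 263.] [ 520. -147.]
cutter 0.69 [206. 187.] [393. -28.]
rib 0.34 [498.  86.] [769. 101.]
```

View pics/scene0.png

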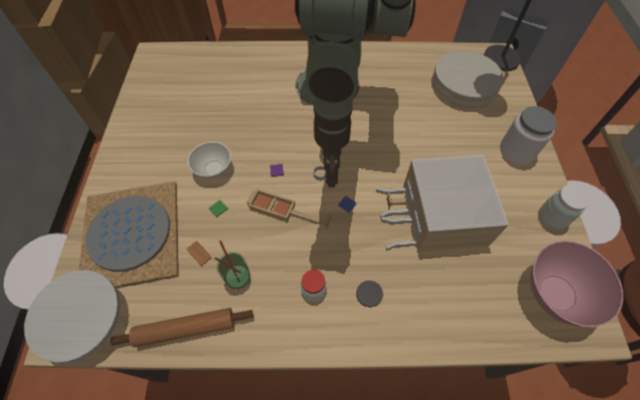

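View pics/side0.png

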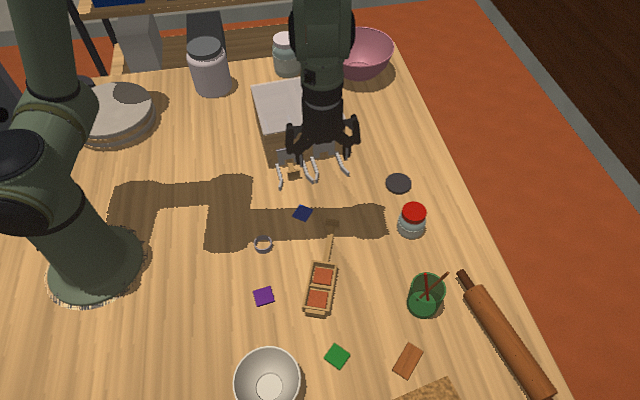

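View pics/wrist0.png

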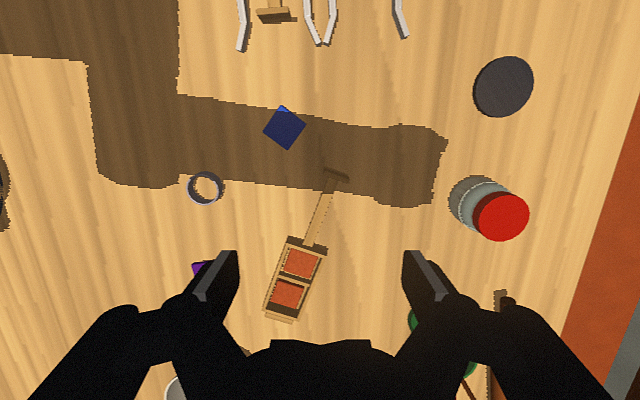

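Tray (scene px 271,207) has its handle towards the box. The empty bay is the one at larger x, with rails at wrist px 325 and 400, and the fixed handle is at 272. I'll look at the rails from closer first.

```bash
python3 -m jog '[[[0.3,0.1,0],0],[[0.6,0.2,0],0],[[0.9,0.33,0],0],[[0.95,0.33,0],0],[[0.95,0.33,0],0]]' | tail -3
python3 - <<'E'
from h import *
m,T,im,dp=shot('wrist','w1.png'); print(arm.state()['ee_pos'],arm.state()['joints'].round(2))
for n,z in [('box_mouth',12),('rail_entry',12),('box_home',12),('dry_box',0),('tray_end',18),('tray_center',12)]:
    for d in arm.pinpoint('wrist',n)[:3]:
        print(n,round(d['conf'],2),np.round(d['xy']),atz(m,T,d['xy'],z)[:2].round())
np.savez('w1.npz',T=T,dp=dp)
E
```

```text
force: [-0.8, 0.2, -0.5]
gripper_width: 1.0
grip_force: 0.0
[589.3816081  114.76137765 252.88614426] [ 0.07  0.42 -0.05  1.1  -0.    1.64]
box_mouth 0.56 [323.  66.] [592. 239.]
rail_entry 0.64 [325.  70.] [595. 234.]
rail_entry 0.44 [303. 256.] [566. -12.]
dry_box 0.6 [325.  71.] [595. 235.]
tray_end 0.58 [305. 252.] [569.  -2.]
tray_center 0.62 [271. 343.] [ 512. -169.]
```

View pics/w1.png

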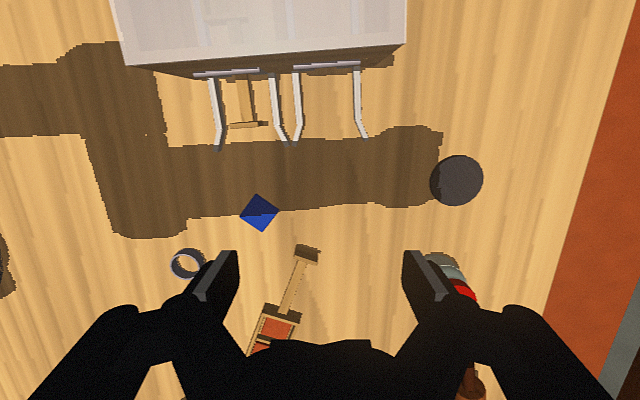

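The picture shows the empty bay's rails at px columns 297 and 357, and the box face at row ~68. Next I fit the rails from depth and brightness.

Run:
```python
from h import *
d=np.load('w1.npz'); T=d['T']; dp=d['dp']; m=arm.camera_model('wrist'); im=cv2.imread('pics/w1.png')
P={}
for v in range(55,150):
  for u in range(200,380):
    if dp[v,u]>0:
      r=ray(m,(u,v)); P[v,u]=T[:3,:3]@(np.array([r[0],r[1],1])*dp[v,u])+T[:3,3]
for v in range(76,148,6):
  s=[(u,P[v,u]) for u in range(200,380) if (v,u) in P and P[v,u][2]>9 and im[v,u].min()>100]
  g=[]; 
  for u,p in s:
    if g and u-g[-1][-1][0]<=2: g[-1].append((u,p))
    else: g.append([(u,p)])
  print(v,[(k[0][0],k[-1][0],[tuple(np.round(atz(m,T,(uu,v),16)[:2],1)) for uu in (k[0][0]-.5,k[-1][0]+.5)],round(float(np.median([p[2] for _,p in k])),1)) for k in g])
```

```text
76 [(200, 202, [(np.float64(448.3), np.float64(227.0)), (np.float64(451.8), np.float64(227.0))], 65.2), (292, 298, [(np.float64(555.5), np.float64(227.5)), (np.float64(563.7), np.float64(227.5))], 15.0), (354, 360, [(np.float64(627.8), np.float64(227.9)), (np.float64(636.0), np.float64(227.9))], 15.1)]
82 [(208, 213, [(np.float64(456.8), np.float64(220.5)), (np.float64(463.9), np.float64(220.6))], 15.2), (269, 275, [(np.float64(528.4), np.float64(220.9)), (np.float64(536.6), np.float64(220.9))], 14.7), (293, 298, [(np.float64(556.5), np.float64(221.0)), (np.float64(563.5), np.float64(221.0))], 15.2), (354, 360, [(np.float64(628.1), np.float64(221.4)), (np.float64(636.3), np.float64(221.4))], 14.5)]
88 [(209, 214, [(np.float64(457.2), np.float64(214.0)), (np.float64(464.3), np.float64(214.0))], 15.5), (270, 275, [(np.float64(529.2), np.float64(214.3)), (np.float64(536.3), np.float64(214.3))], 15.2), (294, 299, [(np.float64(557.5), np.float64(214.4)), (np.float64(564.6), np.float64(214.5))], 15.5), (354, 360, [(np.float64(628.3), np.float64(214.8)), (np.float64(636.6), np.float64(214.8
[... 2755 characters left out ...]
, [(np.float64(558.8), np.float64(166.1)), (np.float64(565.0), np.float64(166.1))], 15.8), (360, 364, [(np.float64(637.7), np.float64(166.5)), (np.float64(643.9), np.float64(166.5))], 15.3)]
136 [(216, 220, [(np.float64(459.4), np.float64(158.3)), (np.float64(465.6), np.float64(158.4))], 16.2), (280, 284, [(np.float64(538.8), np.float64(158.7)), (np.float64(545.0), np.float64(158.8))], 14.5), (294, 298, [(np.float64(556.2), np.float64(158.8)), (np.float64(562.4), np.float64(158.8))], 15.2), (362, 367, [(np.float64(640.6), np.float64(159.2)), (np.float64(648.0), np.float64(159.3))], 15.3)]
142 [(215, 219, [(np.float64(457.4), np.float64(151.0)), (np.float64(463.6), np.float64(151.0))], 15.6)]
```

```bash
python3 -m jog '[[[-0.33,-0.1,0],0],[[-0.66,-0.2,0],0],[[-1,-0.3,0],0]]' | tail -1
python3 -m jog '[[[-0.33,-0.1,0.1],0.05],[[-0.66,-0.2,0.3],0.1],[[-1,-0.3,0.5],0.16],[[-1.0,-0.3,0.8],0.16],[[-1.0,-0.3,0.8],0.16]]' | tail -1
python3 - <<'E'
from h import *
m,T,im,dp=shot('wrist','w2.png'); s=arm.state(); print(s['time_s'],s['ee_pos'],s['joints'].round(2),np.degrees(R.from_quat(s['tool_rot']).as_euler('zyx')))
for n,z in [('tray_end',18),('tray_center',12),('tile_a_center',8),('tile_b_center',8)]:
    for d in arm.pinpoint('wrist',n)[:3]:
        print(n,round(d['conf'],2),np.round(d['xy']),atz(m,T,d['xy'],z)[:2].round(1))
E
```

```text
grip_force: 0.0
grip_force: 0.0
3.5833 [ 514.28338401 -126.24597276  154.06003102] [-0.38  0.38 -0.38  0.81 -0.    1.53] [ -70.55740791   -0.37761774 -179.84924726]
tray_end 0.76 [335.  33.] [567.7  -5.3]
tray_center 0.93 [328. 228.] [ 506.8 -166.8]
tile_a_center 0.88 [332. 253.] [ 500.8 -196.8]
tile_b_center 0.71 [214. 254.] [ 383.2 -156.9]
tile_b_center 0.66 [331. 200.] [ 518.8 -140.2]
tile_b_center 0.65 [379. 342.] [ 515.6 -325.6]
```

View pics/w2.png

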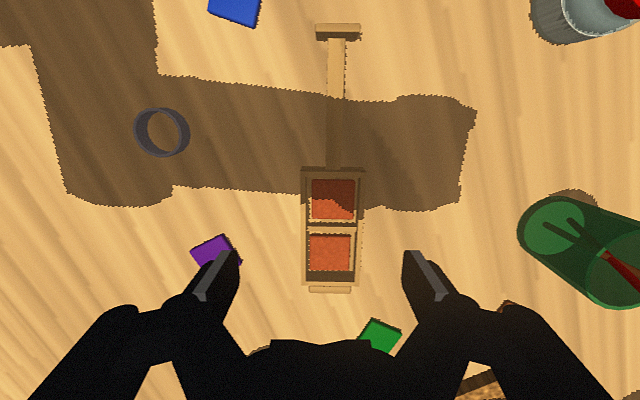

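Run:
```python
from h import *
m,T=pose('wrist'); im=cv2.imread('pics/w2.png')
for xy,z in [((302,169),24),((364,169),24),((303,283),24),((360,286),24),((315,30),34),((361,30),34)]:
    print(xy,atz(m,T,xy,z)[:2].round(1))
s=arm.state();print(s['ee_pos'],T.round(3)[:3,3])
```

```text
(302, 169) [511.4 -98. ]
(364, 169) [ 565.3 -116.7]
(303, 283) [ 470.2 -213. ]
(360, 286) [ 525.8 -236.4]
(315, 30) [559.4   2.2]
(361, 30) [592.7  -9.2]
[ 519.29757426 -124.9424699   159.15078401] [544.042 -51.051 279.021]
```

```bash
cat >> h.py <<'E'
PX=[((302,169),24),((364,169),24),((303,283),24),((360,286),24),((315,30),34),((361,30),34)]
E
python3 - <<'E'
from h import *
for i in range(6):
    m,T,im,dp=shot('wrist'); s=arm.state(); print(s['time_s'],s['ee_pos'].round(1),np.degrees(R.from_quat(s['tool_rot']).as_euler('zyx')).round(2), [atz(m,T,xy,z)[:2].round(1).tolist() for xy,z in PX])
for n,z in [('tray_end',18),('tray_center',12),('tile_a_center',8),('tile_b_center',8)]:
    for d in arm.pinpoint('wrist',n)[:1]:
        print(n,round(d['conf'],2),np.round(d['xy']),atz(m,T,d['xy'],z)[:2].round(1))
E
```

```text
3.8333 [ 519.4 -124.8  159.2] [-70.89   0.18 179.94] [[511.4, -98.0], [565.3, -116.7], [470.2, -213.0], [525.8, -236.4], [559.4, 2.2], [592.7, -9.2]]
3.8833 [ 519.4 -124.7  159.1] [-70.9    0.18 179.94] [[511.5, -97.9], [565.5, -116.6], [470.4, -213.0], [526.1, -236.3], [559.6, 2.4], [592.9, -9.1]]
3.9333 [ 519.2 -124.6  158.9] [-7.0900e+01  1.6000e-01  1.7994e+02] [[511.5, -97.8], [565.4, -116.4], [470.3, -212.8], [526.0, -236.1], [559.5, 2.5], [592.8, -9.0]]
3.9833 [ 518.9 -124.6  158.6] [-7.0890e+01  1.3000e-01  1.7995e+02] [[511.3, -97.7], [565.1, -116.3], [470.2, -212.6], [525.8, -235.9], [559.2, 2.5], [592.5, -9.0]]
4.0333 [ 518.7 -124.7  158.3] [-7.0880e+01  1.0000e-01  1.7996e+02] [[511.0, -97.6], [564.8, -116.2], [469.9, -212.4], [525.5, -235.6], [558.9, 2.4], [592.1, -9.0]]
4.0833 [ 518.5 -124.7  158.1] [-7.0870e+01  8.0000e-02  1.7997e+02] [[510.7, -97.6], [564.4, -116.1], [469.7, -212.2], [525.2, -235.4], [558.6, 2.3], [591.8, -9.1]]
tray_end 0.76 [331.  41.] [569.5  -6.3]
tray_center 0.88 [324. 231.] [ 508.5 -168.4]
tile_a_center 0.61 [323. 254.] [ 498.  -194.8]
tile_b_center 0.91 [370. 338.] [ 514.6 -320.7]
```

```bash
cat >> h.py <<'E'
def cloud(m,T,dp,st=1):
    K=np.array(m['camera_matrix'],float); h,w=dp.shape
    uv=np.stack(np.meshgrid(np.arange(w),np.arange(h)),-1).astype(float)
    d=(uv-[K[0,2],K[1,2]])/[K[0,0],K[1,1]]; u=d.copy()
    for _ in range(20): u=d/(1+m['k1']*(u**2).sum(-1,keepdims=True))
    p=np.dstack([u,np.ones((h,w))])*dp[...,None]
    p=p@T[:3,:3].T+T[:3,3]; p[dp<=0]=np.nan
    return p
def tray(m,T,dp,near,lo=19,hi=29,r=100):
    p=cloud(m,T,dp); k=(p[...,2]>lo)&(p[...,2]<hi)&(np.hypot(p[...,0]-near[0],p[...,1]-near[1])<r)
    k=k.astype(np.uint8); n,l,s,c=cv2.connectedComponentsWithStats(cv2.morphologyEx(k,cv2.MORPH_CLOSE,np.ones((5,5))))
    i=1+np.argmax(s[1:,4]); q=p[(l==i)&(k>0)][:,:2].astype(np.float32)
    return cv2.minAreaRect(q),len(q)
E
python3 -m jog '[[[0,0,0],0],[[0,0,0],0],[[0,0,0],0]]' | tail -1
python3 - <<'E'
from h import *
m,T,im,dp=shot('wrist','w3.png'); s=arm.state(); print(s['time_s'],s['ee_pos'].round(1),s['qd'].round(3))
print(tray(m,T,dp,(508,-168)))
p=cloud(m,T,dp); k=(p[...,2]>24)&(p[...,2]<38)&(np.hypot(p[...,0]-569,p[...,1]+6)<30); print(p[k].mean(0),k.sum())
for n,z in [('tray_end',18),('tray_center',12),('tile_a_center',8),('tile_b_center',8)]:
    for d in arm.pinpoint('wrist',n)[:2]:
        print(n,round(d['conf'],2),np.round(d['xy']),atz(m,T,d['xy'],z)[:2].round(1))
E
```

```text
grip_force: 0.0
4.5833 [ 517.8 -125.2  157.2] [-0.002 -0.001 -0.001 -0.     0.    -0.   ]
(((508.5391845703125, -171.41140747070312), (130.37808227539062, 60.16746139526367), 69.87694549560547), 2160)
[569.23278934  -6.14985459  32.14654056] 485
tray_end 0.61 [332.  38.] [569.5  -5. ]
tray_center 0.7 [325. 229.] [ 509. -167.]
tray_center 0.66 [167. 137.] [400.8 -30.8]
tile_a_center 0.9 [324. 255.] [ 496.7 -196.9]
tile_a_center 0.74 [328. 230.] [ 510.9 -170.4]
tile_b_center 0.96 [213. 259.] [ 382.3 -162.2]
tile_b_center 0.57 [328. 201.] [ 520.7 -140.2]
```

```bash
python3 -m jog '[[[-0.1,0.03,0.2],0],[[-0.18,0.056,0.4],0.008],[[-0.18,0.056,0.6],0.008],[[-0.18,0.056,0.7],0.008],[[-0.18,0.056,0.7],0.008]]' | tail -5
python3 -m jog '[[[0,0,0.2],0],[[0,0,0.32],0],[[0,0,0.38],0],[[0,0,0.39],0],[[0,0,0.39],0]]' | tail -5
python3 -m jog '[[[0,0,0],0],[[0,0,0],0],[[0,0,0],0],[[0,0,0],0],[[0,0,0],0]]' 0.3 60| tail -5
python3 -m jog '[[[0,0,0],0],[[0,0,0],0],[[0,0,0],0],[[0,0,0],0],[[0,0,0],0]]'
```

```text
ee_pos: [514.8, -147.1, 70.5]
tool_rot: [0.82, 0.572, -0.001, -0.002]
force: [-0.3, -0.1, 0.4]
gripper_width: 1.005
grip_force: 0.0
ee_pos: [517.4, -147.8, 26.9]
tool_rot: [0.82, 0.572, 0.0, 0.0]
force: [-0.7, -0.2, 0.5]
gripper_width: 1.001
grip_force: 0.0
ee_pos: [517.7, -148.0, 28.0]
tool_rot: [0.82, 0.572, 0.0, 0.001]
force: [-1.7, 1.0, 5.9]
gripper_width: 0.683
grip_force: 64.5
time_s: 6.45
ee_pos: [517.8, -148.0, 28.0]
tool_rot: [0.82, 0.572, 0.0, 0.001]
force: [-1.1, 0.4, 5.4]
gripper_width: 0.688
grip_force: 64.5
```

```bash
python3 -m jog '[[[0,0,-0.08],0],[[0,0,-0.2],0],[[0,0,-0.35],0],[[0,0,-0.5],0],[[0,0,-0.6],0]]' | tail -5
python3 -m jog '[[[0.05,0,0],0],[[0.1,0,0],0],[[0.2,0,0],-0.05],[[0.3,0,0],-0.1],[[0.4,0,0],-0.15]]' | tail -5
python3 - <<'E'
from h import *
m,T,im,dp=shot('side','s1.png')
s=arm.state();print(s['joints'].round(2),s['gripper_width'],s['grip_force'])
E
```

```text
ee_pos: [517.5, -147.9, 100.6]
tool_rot: [0.82, 0.572, 0.0, 0.001]
force: [0.3, -0.4, -3.2]
gripper_width: 0.684
grip_force: 66.0
ee_pos: [532.8, -101.3, 97.3]
tool_rot: [0.718, 0.696, -0.0, -0.001]
force: [0.5, 0.2, -2.7]
gripper_width: 0.686
grip_force: 66.0
[-0.32  0.47 -0.42  0.69  0.    1.28] 0.6813390327007081 65.94220519065857
```

View pics/s1.png

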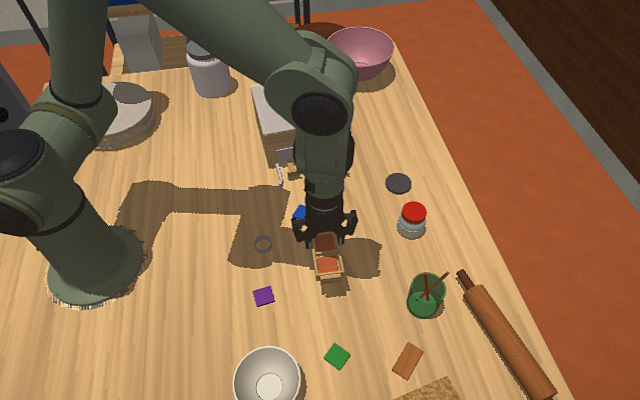

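```bash
for i in 1 ; do python3 -m jog '[[[0,0,0],-0.055],[[0,0,0],-0.11],[[0,0,0],-0.165],[[0,0,0],-0.22],[[0,0,0],-0.275]]' | tail -5; done
python3 -m jog '[[[0,0,0],-0.055],[[0,0,0],-0.11],[[0,0,0],-0.165],[[0,0,0],-0.22],[[0,0,0],-0.275]]' | tail -4
python3 -m jog '[[[0,0,0],-0.055],[[0,0,0],-0.11],[[0,0,0],-0.165],[[0,0,0],-0.22],[[0,0,0],-0.275]]' | tail -4
python3 -m jog '[[[0,0,0],-0.055],[[0,0,0],-0.11],[[0,0,0],-0.165],[[0,0,0],-0.22],[[0,0,0],-0.275]]' | tail -4
python3 -m jog '[[[0,0,0],-0.055],[[0,0,0],-0.11],[[0,0,0],-0.165],[[0,0,0],-0.22],[[0,0,0],-0.275]]' | tail -4
python3 -m jog '[[[0,0,0],-0.055],[[0,0,0],-0.1],[[0,0,0],-0.14],[[0,0,0],-0.16],[[0,0,0],-0.16]]'
python3 -c "
from h import *
s=arm.state();print(s['joints'].round(2),np.degrees(R.from_quat(s['tool_rot']).as_euler('zyx')))"
```

```text
ee_pos: [532.7, -101.9, 97.3]
tool_rot: [0.492, 0.871, -0.0, -0.001]
force: [0.5, -0.7, -4.2]
gripper_width: 0.683
grip_force: 65.9
tool_rot: [0.224, 0.975, 0.0, -0.001]
force: [0.5, 0.4, -3.4]
gripper_width: 0.685
grip_force: 65.9
tool_rot: [-0.062, 0.998, 0.0, -0.001]
force: [0.1, 0.6, -4.2]
gripper_width: 0.687
grip_force: 65.9
tool_rot: [-0.343, 0.939, 0.001, -0.001]
force: [-0.6, 0.7, -3.7]
gripper_width: 0.686
grip_force: 66.0
tool_rot: [-0.596, 0.803, 0.001, -0.001]
force: [0.5, 0.6, -4.3]
gripper_width: 0.689
grip_force: 66.0
time_s: 9.83
ee_pos: [532.8, -102.1, 97.4]
tool_rot: [0.72, -0.694, -0.001, 0.001]
force: [0.2, -0.7, -3.4]
gripper_width: 0.687
grip_force: 66.0
[-0.33  0.47 -0.42  0.69 -0.   -1.93] [ 8.79648205e+01 -1.23813627e-01 -1.79962607e+02]
```

```bash
python3 -m jog '[[[-0.15,-0.06,0],0],[[-0.35,-0.15,0],0],[[-0.6,-0.27,0],0],[[-0.85,-0.4,0],0],[[-1,-0.5,0],-0.017]]' | tail -4
python3 -m jog '[[[-0.2,-0.08,0],0],[[-0.35,-0.12,0],0],[[-0.45,-0.15,0],0],[[-0.49,-0.16,0],0],[[-0.49,-0.16,0],0]]' | tail -4
python3 -m jog '[[[0,0,0],0],[[0,0,0],0],[[0,0,0],0],[[0,0,0],0],[[0,0,0],0]]'
python3 - <<'E'
from h import *
m,T,im,dp=shot('wrist','w4.png'); s=arm.state(); print(s['time_s'],s['ee_pos'].round(1),s['qd'].round(3),s['joints'].round(2))
np.savez('w4.npz',T=T,dp=dp)
for n,z in [('tray_end',90),('tray_center',83),('rail_entry',12),('box_mouth',12)]:
    for d in arm.pinpoint('wrist',n)[:2]:
        print(n,round(d['conf'],2),np.round(d['xy']),atz(m,T,d['xy'],z)[:2].round(1))
E
```

```text
tool_rot: [0.732, -0.681, -0.001, -0.0]
force: [1.7, -0.2, -1.9]
gripper_width: 0.683
grip_force: 66.0
tool_rot: [0.732, -0.681, -0.0, 0.0]
force: [0.3, -0.1, -3.1]
gripper_width: 0.683
grip_force: 66.0
time_s: 11.08
ee_pos: [604.3, 78.6, 98.6]
tool_rot: [0.731, -0.682, 0.0, 0.0]
force: [-1.1, 0.6, -3.8]
gripper_width: 0.684
grip_force: 66.0
11.1333 [604.3  78.7  98.6] [ 0.005  0.002  0.001 -0.001  0.003 -0.001] [ 0.01  0.57 -0.23  0.77 -0.   -1.63]
tray_center 0.56 [319. 290.] [602.7  97.6]
```

View pics/w4.png

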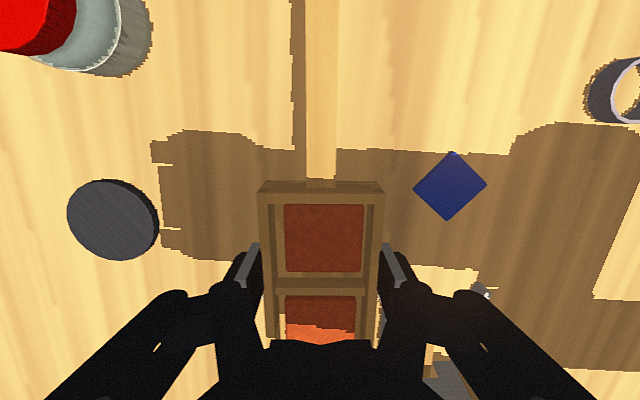

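```bash
python3 -m jog '[[[-0.1,-0.018,0.1],0],[[-0.135,-0.018,0.25],0],[[-0.135,-0.018,0.4],0],[[-0.135,-0.018,0.5],0],[[-0.135,-0.018,0.54],0]]' | tail -4
python3 -m jog '[[[0,0,0.02],0],[[0,0,0.03],0],[[0,0,0.035],0],[[0,0,0.035],0],[[0,0,0.035],0]]'
python3 - <<'E'
from h import *
for c in ['scene','side']:
  m,T,im,dp=shot(c,c+'5.png'); s=arm.state(); print(s['time_s'],s['ee_pos'].round(1))
  for n,z in [('tray_end',18),('tray_center',12),('rail_entry',12),('box_mouth',12)]:
    for d in arm.pinpoint(c,n)[:2]:
        print(n,round(d['conf'],2),np.round(d['xy']),atz(m,T,d['xy'],z)[:2].round(1))
a=cv2.imread('pics/scene5.png')[170:290,270:440]; b=cv2.imread('pics/side5.png')[120:290,250:430]
cv2.imwrite('pics/c5.png',np.hstack([cv2.resize(a,(396,280),interpolation=2),cv2.resize(b,(396,374),interpolation=2)[:280]]))
E
```

```text
tool_rot: [0.732, -0.681, -0.001, 0.001]
force: [0.3, 0.1, -3.8]
gripper_width: 0.686
grip_force: 65.9
time_s: 12.17
ee_pos: [606.0, 95.6, 30.3]
tool_rot: [0.732, -0.682, 0.001, -0.001]
force: [-0.0, -0.4, -3.8]
gripper_width: 0.682
grip_force: 66.0
12.2167 [605.9  95.6  30.2]
tray_end 0.67 [309. 236.] [615.2 -56.3]
tray_center 0.72 [372. 234.] [604.8 117.9]
rail_entry 0.58 [393. 233.] [603.4 178.8]
box_mouth 0.88 [410. 228.] [587.2 227.4]
12.4667 [605.5  95.6  29.7]
tray_end 0.76 [357. 238.] [619.1 -57.7]
tray_center 0.59 [335. 188.] [600.1 109.3]
tray_center 0.56 [321. 153.] [587.1 242.5]
box_mouth 0.74 [324. 156.] [592.7 229.9]
box_mouth 0.53 [353. 234.] [613.6 -42.2]
```

View pics/c5.png

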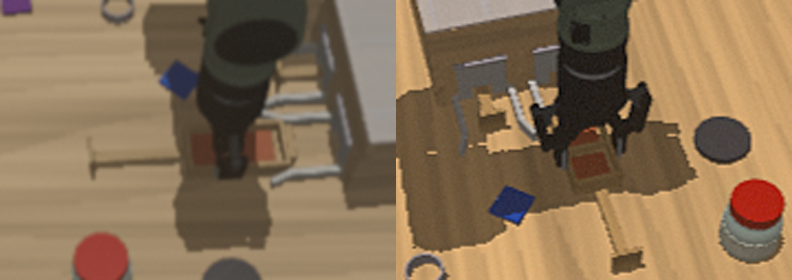

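Tray nose sits in the flare mouth (crop px 285,150), between the rail ends. I'll lower it and slide it in a little while gripped, watching the side force.

```bash
python3 -m jog '[[[-0.02,0,0.012],0],[[-0.04,0,0.012],0],[[-0.07,0,0.012],0],[[-0.1,0,0.012],0],[[-0.12,0,0.012],0]]'
python3 -m jog '[[[0,0,0],0],[[0,0,0],0],[[0,0,0],0],[[0,0,0],0],[[0,0,0],0]]'
python3 -c "
from h import *
for c in ['scene','side']:
  m,T,im,dp=shot(c,c+'6.png')
  print(tray(m,T,dp,(602,140),17,29,90))
"
```

```text
time_s: 13.08
ee_pos: [604.2, 110.7, 28.1]
tool_rot: [0.732, -0.681, -0.0, -0.0]
force: [-0.0, -1.4, -2.2]
gripper_width: 0.691
grip_force: 66.1
time_s: 13.5
ee_pos: [604.3, 110.1, 28.1]
tool_rot: [0.732, -0.681, -0.0, -0.0]
force: [-0.1, 0.5, -1.8]
gripper_width: 0.683
grip_force: 66.1
(((603.4745483398438, 182.15240478515625), (87.5274429321289, 80.6812973022461), 2.6454124450683594), 230)
(((603.5654907226562, 99.14484405517578), (81.504638671875, 75.60649871826172), 23.002044677734375), 180)
```

```bash
python3 -m jog '[[[0,0,0],0],[[0,0,0],0],[[0,0,0],0],[[0,0,0],0],[[0,0,0],0]]' 0.95 | tail -2
python3 -m jog '[[[0,0,-0.1],0],[[0,0,-0.25],0],[[0,0,-0.45],0],[[0,0,-0.6],0],[[0,0,-0.7],0]]' | tail -5
python3 -m jog '[[[0.25,0,0],0],[[0.5,0,0],0],[[0.75,0,0],0],[[1,0,0],0],[[1,0,0],0]]' 0 20 | tail -5
python3 -m jog '[[[0.25,0,0],0],[[0.4,0,0],0],[[0.5,0,0],0],[[0.5,0,0],0],[[0.5,0,0],0]]' | tail -5
python3 - <<'E'
from h import *
u=np.array([-.0715,.9974]); f=np.array([595.4,234])
for c in ['scene','side','wrist']:
  m,T,im,dp=shot(c,c+'7.png'); s=arm.state(); print(s['time_s'],s['ee_pos'].round(1))
  for n,z in [('tray_end',18),('tray_center',12),('rail_entry',12)]:
    for d in arm.pinpoint(c,n)[:2]:
        p=atz(m,T,d['xy'],z)[:2]; print(n,round(d['conf'],2),np.round(d['xy']),p.round(1),'box',((p-f)@u).round(1),((p-f)@[-u[1],u[0]]).round(1))
m,T,im,dp=shot('scene')
p=cloud(m,T,dp);k=(p[...,2]>22)&(p[...,2]<40)&(np.hypot(p[...,0]-615,p[...,1]+42)<35); print(p[k].mean(0),k.sum())
E
```

```text
gripper_width: 0.95
grip_force: 0.0
ee_pos: [605.5, 110.1, 115.2]
tool_rot: [0.732, -0.681, 0.001, -0.001]
force: [1.6, -0.0, 0.1]
gripper_width: 0.947
grip_force: 0.0
ee_pos: [613.8, -14.8, 113.3]
tool_rot: [0.73, -0.684, 0.002, 0.0]
force: [0.4, 0.1, 0.3]
gripper_width: 0.241
grip_force: 0.0
ee_pos: [617.1, -69.4, 112.4]
tool_rot: [0.732, -0.682, -0.0, -0.0]
force: [-1.3, -1.0, -0.4]
gripper_width: -0.0
grip_force: 0.0
15.3167 [616.9 -68.7 112.3]
tray_end 0.85 [314. 236.] [614.7 -43.4] box -278.0 0.6
tray_center 0.64 [396. 232.] [600.3 185.2] box -49.0 -1.4
tray_center 0.61 [377. 234.] [606.8 131.7] box -102.9 -4.0
rail_entry 0.69 [396. 231.] [596.3 186.8] box -47.2 2.5
15.5167 [617.  -68.3 112.1]
tray_end 0.87 [351. 232.] [608.5 -36.9] box -271.1 6.3
tray_center 0.88 [334. 186.] [598.4 118.1] box -115.8 5.3
rail_entry 0.67 [326. 171.] [586.8 176.3] box -57.0 12.7
rail_entry 0.46 [422. 308.] [ 718.2 -257.1] box -498.6 -87.4
15.7167 [617.1 -68.9 112. ]
tray_end 0.57 [318. 237.] [616.  -44.6] box -279.3 -0.6
[616.57168088 -42.66564404  34.44017151] 30
```

View pics/scene7.png

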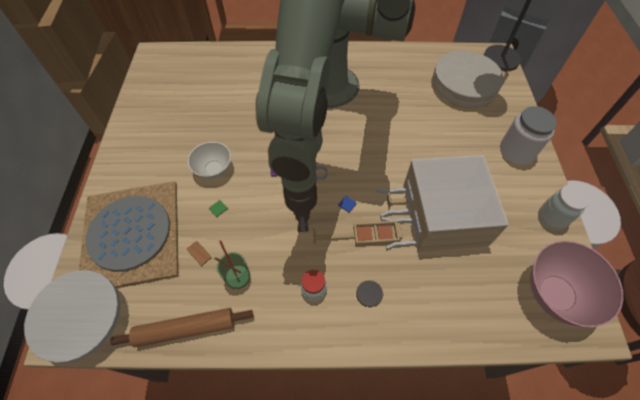

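Tray sits in the rail mouth with both tiles in it (px 365,234 and 385,233). The end plate is at px 314,236, just ahead of the closed gripper. I lower the gripper behind the plate and push.

```bash
python3 -m jog '[[[0,0,0.2],0],[[0,0,0.4],0],[[0,0,0.58],0],[[0,0,0.66],0],[[0,0,0.683],0]]' | tail -5
python3 -m jog '[[[0,0,0],0],[[0,0,0],0],[[-0.04,0,0],0],[[-0.08,0,0],0],[[-0.12,0,0],0]]' | tail -5
python3 -m jog '[[[-0.06,0,0],0],[[-0.12,0,0],0],[[-0.18,0,0],0],[[-0.24,0,0],0],[[-0.3,0,0],0]]' | tail -5
python3 - <<'E'
from h import *
for c in ['scene','wrist']:
  m,T,im,dp=shot(c,c+'8.png')
  for n,z in [('tray_end',18),('tray_center',12)]:
    for d in arm.pinpoint(c,n)[:2]:
        p=atz(m,T,d['xy'],z)[:2]; print(c,n,round(d['conf'],2),np.round(d['xy']),p.round(1))
E
```

```text
ee_pos: [615.4, -69.2, 28.0]
tool_rot: [0.732, -0.682, -0.002, 0.001]
force: [-0.8, -0.7, -0.3]
gripper_width: -0.004
grip_force: 0.0
ee_pos: [616.8, -55.1, 31.2]
tool_rot: [0.732, -0.682, 0.001, -0.0]
force: [-0.2, -4.9, 1.9]
gripper_width: 0.003
grip_force: 2.3
ee_pos: [613.7, -18.7, 30.4]
tool_rot: [0.732, -0.681, 0.0, 0.0]
force: [-0.1, -4.5, 2.4]
gripper_width: 0.002
grip_force: 2.2
scene tray_end 0.7 [326. 239.] [622.1  -8.5]
scene tray_center 0.62 [391. 234.] [604.6 171.1]
scene tray_center 0.51 [416. 232.] [600.1 241.4]
```

```bash
python3 -m jog '[[[-0.08,0,0],0],[[-0.16,0,0],0],[[-0.24,0,0],0],[[-0.32,0,0],0],[[-0.4,0,0],0]]' | tail -5
python3 -m jog '[[[-0.08,0,0],0],[[-0.16,0,0],0],[[-0.24,0,0],0],[[-0.32,0,0],0],[[-0.4,0,0],0]]' | tail -5
python3 - <<'E'
from h import *
for c in ['scene','wrist','side']:
  m,T,im,dp=shot(c,c+'9.png')
  for n,z in [('tray_end',18),('tray_center',12)]:
    for d in arm.pinpoint(c,n)[:2]:
        p=atz(m,T,d['xy'],z)[:2]; print(c,n,round(d['conf'],2),np.round(d['xy']),p.round(1))
E
```

```text
ee_pos: [609.8, 29.7, 30.0]
tool_rot: [0.732, -0.681, -0.0, 0.0]
force: [0.6, -3.3, -1.1]
gripper_width: -0.001
grip_force: 1.2
ee_pos: [606.5, 77.6, 30.1]
tool_rot: [0.732, -0.681, -0.0, 0.0]
force: [0.3, -3.4, -1.6]
gripper_width: 0.0
grip_force: 1.2
scene tray_end 0.68 [361. 232.] [601.4  88.8]
scene tray_center 0.79 [422. 230.] [594.  261.5]
scene tray_center 0.46 [366. 298.] [786.4  89.9]
side tray_end 0.32 [422. 305.] [ 717.5 -254. ]
side tray_center 0.61 [320. 147.] [589.3 267. ]
```

```bash
python3 -m jog '[[[-0.08,0,0],0],[[-0.16,0,0],0],[[-0.24,0,0],0],[[-0.32,0,0],0],[[-0.4,0,0],0]]' | tail -5
python3 -m jog '[[[-0.06,0,0],0],[[-0.11,0,0],0],[[-0.15,0,0],0],[[-0.18,0,0],0],[[-0.21,0,0],0]]' | tail -5
python3 -m jog '[[[-0.015,0,0],0],[[-0.03,0,0],0],[[-0.045,0,0],0],[[-0.06,0,0],0],[[-0.07,0,0],0]]' | tail -5
```

```text
ee_pos: [603.2, 125.4, 30.1]
tool_rot: [0.732, -0.681, 0.0, 0.0]
force: [-0.5, -3.2, 0.8]
gripper_width: 0.001
grip_force: 1.8
ee_pos: [601.4, 149.7, 30.1]
tool_rot: [0.732, -0.682, 0.0, 0.0]
force: [1.4, -4.2, 1.6]
gripper_width: -0.001
grip_force: 2.0
ee_pos: [600.9, 157.9, 30.1]
tool_rot: [0.732, -0.682, 0.0, -0.0]
force: [1.1, -3.1, -0.0]
gripper_width: -0.004
grip_force: 2.0
```

```bash
python3 -m jog '[[[-0.01,0,0],0],[[-0.02,0,0],0],[[-0.03,0,0],0],[[-0.035,0,0],0],[[-0.04,0,0],0]]' | tail -5
python3 -m jog '[[[-0.01,0,0],0],[[-0.02,0,0],0],[[-0.03,0,0],0],[[-0.03,0,0],0],[[-0.03,0,0],0]]' | tail -5
```

```text
ee_pos: [600.5, 162.8, 30.1]
tool_rot: [0.732, -0.681, 0.0, -0.0]
force: [-0.1, -3.2, 2.1]
gripper_width: -0.002
grip_force: 1.8
ee_pos: [600.2, 166.6, 30.1]
tool_rot: [0.732, -0.681, -0.0, -0.0]
force: [0.2, -2.6, 1.4]
gripper_width: 0.001
grip_force: 1.2
```

Not against the stop yet; I continue in 1 mm steps until the force rises.

```bash
python3 -m jog '[[[-0.01,0,0],0],[[-0.02,0,0],0],[[-0.02,0,0],0],[[-0.02,0,0],0]]' | grep -E 'ee|^force'
python3 -m jog '[[[-0.01,0,0],0],[[-0.02,0,0],0],[[-0.02,0,0],0],[[-0.02,0,0],0]]' | grep -E 'ee|^force'
python3 - <<'E'
from h import *
for c in ['scene','side']:
  m,T,im,dp=shot(c,c+'10.png')
  for n,z in [('tray_end',18),('tray_center',12)]:
    for d in arm.pinpoint(c,n)[:2]:
        p=atz(m,T,d['xy'],z)[:2]; print(c,n,round(d['conf'],2),np.round(d['xy']),p.round(1))
E
```

```text
ee_pos: [600.2, 167.7, 30.1]
force: [0.7, -6.6, 3.4]
ee_pos: [600.2, 167.8, 30.2]
force: [0.7, -12.9, 2.9]
scene tray_end 0.66 [393. 233.] [604.7 176.5]
side tray_end 0.61 [325. 168.] [586.5 179. ]
```

The force rose to 13 N with no motion, so it's at the stop. Now I back off, rise and check.

```bash
python3 -m jog '[[[0.05,0,0],0],[[0.15,0,0],0],[[0.3,0,0],0],[[0.5,0,0],0],[[0.75,0,0],0]]' | grep -E 'ee|^force'
python3 -m jog '[[[0.2,0,-0.2],0],[[0.4,0,-0.5],0],[[0.6,0,-0.8],0],[[0.8,0,-1],0],[[0.8,0,-1],0]]' | grep -E 'ee|^force'
python3 -m jog '[[[0.2,0.3,-0.2],0],[[0.4,0.6,-0.3],0],[[0.4,0.6,-0.3],0],[[0.4,0.6,-0.3],0],[[0.4,0.6,-0.3],0]]' | grep -E 'time|ee'
python3 - <<'E'
from h import *
ims=[]
for c in ['scene','side']:
  m,T,im,dp=shot(c,c+'11.png')
  p=cloud(m,T,dp)
  for X in (598,498):
    k=(p[...,2]>24)&(p[...,2]<42)&(abs(p[...,0]-X)<25)&(p[...,1]>150)&(p[...,1]<195); print(c,X,k.sum(),np.nanmean(p[k],0) if k.any() else '')
  for d in arm.pinpoint(c,'tray_end')[:3]: print(d['conf'],d['xy'],atz(m,T,d['xy'],18)[:2])
a=cv2.imread('pics/scene11.png')[150:260,360:520]; b=cv2.imread('pics/side11.png')[70:200,230:380]
cv2.imwrite('pics/c11.png',np.hstack([cv2.resize(a,(400,346),interpolation=2),cv2.resize(b,(400,346),interpolation=2)]))
E
```

```text
ee_pos: [606.0, 82.1, 29.9]
force: [0.1, 0.2, 0.6]
ee_pos: [617.4, -19.0, 156.4]
force: [1.4, 1.0, -0.1]
time_s: 23.05
ee_pos: [544.9, -67.4, 186.1]
scene 598 38 [598.37424477 180.64366853  32.80758059]
scene 498 33 [500.43359397 173.18642723  32.8526999 ]
0.56 [396.2, 230.2] [597.38096464 186.20987932]
side 598 0 
side 498 49 [495.94290159 171.48806205  31.42249747]
```

View pics/c11.png

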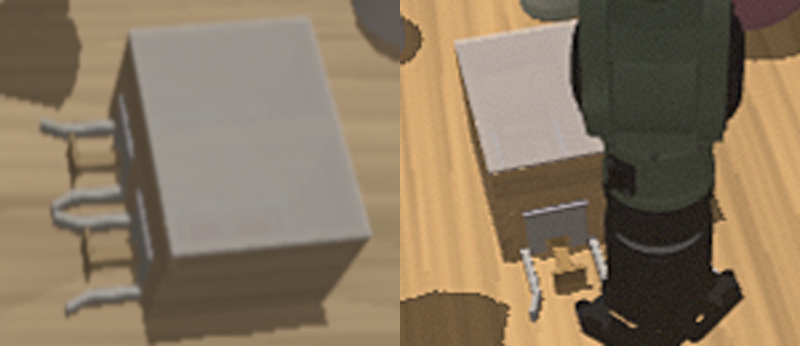

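Run:
```python
from h import *
u=np.array([-.0715,.9974]); f=np.array([595.4,234])
m,T,im,dp=shot('scene'); p=cloud(m,T,dp); q=p[...,:2]-f; bx=q@u; by=q@[-u[1],u[0]]
for c in (0,100):
  for lo,hi in [(8,20),(24,36),(36,48),(48,60)]:
    k=(abs(by-c)<28)&((abs(by-c)>14)|(lo>20))&(p[...,2]>lo)&(p[...,2]<hi)&(bx>-20)&(bx<80); print(c,lo,k.sum(),np.percentile(bx[k],[10,50,90]).round(1) if k.any() else '')
```

```text
0 8 14 [3.3 4.  5.5]
0 24 22 [3.2 3.8 4.5]
0 36 22 [3.2 4.  4.4]
0 48 7 [2.7 3.6 3.7]
100 8 12 [2.8 3.9 4.2]
100 24 20 [2.8 3.4 4. ]
100 36 20 [2.7 3.6 4.2]
100 48 8 [2.1 3.  3.6]
```

Flap is upright at every height, like the other bay's, and the end plates line up within 0.5 mm.

```bash
python3 -c "
from plant import arm
print(arm.sign_off())"
```

```text
the job is handed in; nothing more can be done
None
```

The tray is home against the stop in the empty bay, nose in and handle outside, with the flap shut behind it; I handed the job in at about 23 s, and I last saw both tiles in the tray just before the push, with no tile check after it was home.

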